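# Roll a ball bladder up the gutter until the dog catches it

### The arm

A 6-joint arm with a two-finger parallel gripper is mounted at the origin on the work surface. World frame = base frame: x ahead of the robot, y to its left, z up, the work surface at z = 0. Lengths are in m, angles in rad, forces in N, time in s.
With the tool pointing down it reaches from about 0.275 to 0.75 m from the base axis. Payload 10.2 kg.
Tool frame: the origin (TCP) lies at the very end of the fingers, on their centre line; the grasp point (between the pads) lies 19 mm behind it; x points along the fingers, y is the direction in which the jaws open and shut, and the axes are right-handed (so a half turn about x gives the same grasp; the last joint's range is limited). The gripper opens to 88 mm and grips with 3 to 60 N. Pads are 18 mm wide; open, the fingers measure 123 mm over their backs; the gripper's body (75 mm by 187 mm) begins 45 mm behind the grasp point.
Start: joints at [-1.517, 0.313, 1.498, -0, 1.331, -0.223], TCP at [0.143, -0.505, 0.239] pointing down, gripper open.
Joint ranges: [-2.94, 2.94], [-0.97, 2.17], [0.19, 2.56], [-1.23, 4.37], [0.02, 3.11], [-2.88, 2.88]. Speed limits (rad/s): [2.39, 2.39, 3.01, 3.14, 3.14, 3.14].

### API

Orientations are given as a unit quaternion [w, x, y, z].
In Python, from cell import readout, imaging, ticket gives the robot as it stands. The module is installed in compiled form; this text tells all that it offers.
- The arm moves only by the tool apply_moves, never from a script. Its argument "increments" is a list of rows, each an object with "delta_pos": the shift along the tool's x, y, z in m, a list of three; "rot": the turn, a rotation vector about the tool's x, y, z in degrees, a list of three; "gripper": the gripper command: -1 is fully open, 1 is shut, values between are in proportion. A call has 1 to 20 rows; each row is the pose to reach, as a shift and turn from the pose measured when the call began, along the tool's axes at that moment; what a row does not reach only later rows make up. A row lasts 1/12 s, in which the tool goes at most 41.7 mm and 7.16 degrees, less where a joint would pass 70% of its speed; a pose out of reach is approached as far as the arm can. A call with a gripper value outside its range is refused whole. The fingers move at their own pace and stop on an object; "newtons" is the grip in N (left out, the last holds). Time passes only in rows, so rows that repeat a pose let the fingers close. It gives the time, the measured TCP pose, the force and the opening at its end, in the units of the state.
- readout.get_state(): the state, without advancing time (a new reading comes with each control period).
- imaging.grab_frame(name): name is "scene" or "top"; returns a dict with "pixels" (420x560x3 uint8, red, green, blue), "depth" (420x560 float32, m along the optical axis (not along the pixel's ray), 0 where there is no reading), "fovy" (degrees; the focal length in pixels is half the picture's height over the tangent of half this angle, whatever the lens; pixels are square), "cx", "cy" (the principal point, pixels), "dist_coeffs" ([k1, k2, p1, p2, k3] as OpenCV has them; the pictures are not rectified), "pose" (4x4, takes a point from camera to world coordinates). Camera axes: x right, y down, z forward; pixel columns grow to the right and rows downward; lengths in m; the calibration is good to about 2 mm. A picture is of the moment at which its call begins.
- ticket.sign_off(): hands the job in, once; it reports no verdict.
The state is a dict: "t": time; "q": joint angles; "dq": joint speeds; "effort": joint torques, N m; "position": TCP position; "eef_rot": TCP orientation; "wrist_force": force on the tool from outside, world axes, zero at the start; "ft_torque": the same for the moment, N m; "gripper_width": finger opening in m.
Only numpy, scipy, OpenCV 4.12 (cv2) and the standard library are available. Lean on these libraries where they do the work, as an engineer would, in place of code of your own. Each camera call takes 0.05 s, during which the arm holds its last target. There are 200 camera calls.

### The job

Push the ball bladder that lies in the gutter up the slope with your fingertips until it has passed the tilting dog, is up at the end stop, and the dog has sprung up behind it; then take the hand away so that the bladder stays parked between dog and stop and cannot roll back. Keep it rolling in the gutter all the way: do not lift it or flick it, and leave the other things on the bench where they are.

Things in the scene. Friction and masses are not known exactly. Their poses are not given: they have to be found in the camera images.
- bladder: The bladder to be moved: black rubber ball, 120 mm in diameter, 100 to 200 g, dusted with talc and so slippery, with a small white valve patch; it lies at rest in the level part of the gutter. Origin at the ball's centre (its axes turn as it rolls).
- gutter: Fixed V-shaped sheet-metal gutter on legs, 420 mm long, 130 mm wide (foot bars 160). Origin on the bench under its middle; x runs along it to the high end, y to the left, z up. Level from x = -205 to -40 mm, a ball's centre lying 105 mm above the bench; then climbs at 10 degrees to the end stop. Its sides' top edges are 64 mm either side of the middle, 21 mm below the ball's centre.
- slope_foot (a point): Where the ball's centre is when it begins to climb: x = -40, y = 0, z = 105 mm of the gutter. Inside, the gutter's sides rise at 40 degrees from an open slot 36 mm wide, whose edges are 63 mm below the ball's centre. The low end (x = -205 mm) has a lip 70 mm wide that reaches up to 43 mm below the ball's centre. Fingers reach the back of the ball from above.
- stop_face (a point): Middle of the end stop's black pad (60 mm wide, 56 mm high) at the high end, on the line that the ball's centre follows, 244 mm up the slope from slope_foot. The ball touches the stop when its centre is 60 mm before this point. The pad is rigid.
- seat (a point): Middle of the parking place, on the line of the ball's centre, 172 mm up the slope from slope_foot. The ball must come within 7 mm of the stop for the dog to spring up behind it; let go, it rolls back about 24 mm onto the raised dog, its centre then about 12 mm down the slope from this point.
- dog_tip (a point): Top of the raised dog: a small steel pawl, 22 mm wide, that stands up through the slot 110 mm up the slope from slope_foot, its tip 36 mm below the line of the ball's centre (the point is fixed and does not follow the dog). Keep fingers higher than this.
- dog (a joint): Tilt of the dog about its pivot pin under the slot, rad: 0 raised (it cannot tilt further down the slope, so it blocks a ball coming down), up to 1.4 folded towards the high end. A weak spring (about 0.3 N at the tip) raises it again; a ball rolled up the gutter folds it down.
- spare_bladder: Another black bladder, 120 mm in diameter, on a wooden ring beside the gutter; leave it there. Origin at its centre.
- tin: Closed steel tin, 66 mm in diameter, 85 mm high, standing beside the gutter; leave it. Origin at the middle of its underside.
- roller: Hand roller lying on the bench, wooden handle 95 mm long along its -x side and steel roller 32 mm in diameter at +x; leave it. Origin on the bench under its middle.
There are look-alikes about, which are no part of the job. Leave any turquoise look-alike of the bladder alone.

How it is judged:
By the outcome, as a careful person would: the job done as asked, in the order asked, and still so for the second after the job is handed in, with the robot touching nothing.
It also fails if it takes over 45 s, if anything falls off the work surface, if the arm or the gripper's body presses on something with over 40 N, if the wrist force passes 120 N, or if a joint passes its speed limit or range.

## Working session

There is one attempt and no reset: what is moved stays moved. The work goes in short steps, Python scripts to look and compute and a tool call to move; the robot and the scene stay as the last step left them, time stands still between calls to the robot, and variables do not carry over. Pictures are saved under pics/ and viewed, about 8 in all and at most 12, crops included, and the job is handed in when it is done.

Besides the shell and the picture viewer there is one more tool, called after ">>>" in YAML: its name, and indented under it one key for each argument. apply_moves: Moves the arm, as the interface text tells. Its arguments: {"type":"object","properties":{"increments":{"type":"array","items":{"type":"object","properties":{"delta_pos":{"type":"array","items":{"type":"number"}},"rot":{"type":"array","items":{"type":"number"}},"gripper":{"type":"number"}}}},"newtons":{"type":"number"}},"required":["increments"]}

```bash
mkdir -p pics
cat > h.py <<'E'
import numpy as np,cv2
from cell import readout,imaging,ticket
def grab(n):
    f=imaging.grab_frame(n); h=f['pixels'].shape[0]; fl=h/2/np.tan(np.radians(f['fovy'])/2)
    f['K']=np.array([[fl,0,f['cx']],[0,fl,f['cy']],[0,0,1.]]); return f
def ray(f,u,v):
    p=cv2.undistortPoints(np.array([[[u,v]]],float),f['K'],np.array(f['dist_coeffs'],float))[0,0]
    return np.array([p[0],p[1],1.])
def cloud(f):
    h,w=f['depth'].shape; g=np.mgrid[0:h,0:w]; uv=np.stack([g[1],g[0]],-1).reshape(-1,1,2).astype(float)
    p=cv2.undistortPoints(uv,f['K'],np.array(f['dist_coeffs'],float)).reshape(h,w,2)
    c=np.dstack([p,np.ones((h,w))])*f['depth'][...,None]
    P=np.array(f['pose']); return c@P[:3,:3].T+P[:3,3]
def proj(f,X):
    P=np.linalg.inv(np.array(f['pose'])); r=cv2.Rodrigues(P[:3,:3])[0]
    return cv2.projectPoints(np.array(X,float).reshape(-1,1,3),r,P[:3,3],f['K'],np.array(f['dist_coeffs'],float))[0][:,0]
def save(f,n): cv2.imwrite('pics/'+n,f['pixels'][...,::-1])
E
python3 - <<'E'
from h import *
np.set_printoptions(precision=4,suppress=True)
s=readout.get_state()
for k in s: print(k,np.array(s[k]))
for n in('scene','top'):
    f=grab(n); save(f,n+'0.png'); print(n,f['pose'],f['fovy'],f['dist_coeffs'],(f['depth']>0).mean()); np.savez('pics/'+n+'0.npz',c=cloud(f))
E
```

```text
t 0.0
q [-1.5174  0.3134  1.4984 -0.      1.331  -0.2234]
dq [ 0.0028  0.0007  0.0012 -0.0003 -0.0005  0.0015]
effort [ -0.0019 -40.2211 -25.2278   0.0694   0.0352  -0.0001]
position [ 0.1434 -0.5048  0.2382]
eef_rot [ 0.0971  0.7004  0.098  -0.7003]
wrist_force [ 0.0416 -0.0528  0.1539]
ft_torque [0.0151 0.0685 0.0008]
gripper_width 0.08804313402710368
scene [[ 0.1778  0.8129 -0.5546  0.9749]
 [ 0.984  -0.153   0.0912 -0.0956]
 [-0.0107 -0.562  -0.8271  0.7886]
 [ 0.      0.      0.      1.    ]] 53.71256069255514 [-0.1051  0.      0.      0.      0.    ] 0.9960119047619047
top [[ 0.0031 -0.9894  0.1453  0.4194]
 [-0.9993 -0.0083 -0.0352 -0.0003]
 [ 0.036  -0.1451 -0.9888  0.9913]
 [ 0.      0.      0.      1.    ]] 49.366568167298425 [-0.1437  0.      0.      0.      0.    ] 0.9961522108843538
```

View pics/scene0.png

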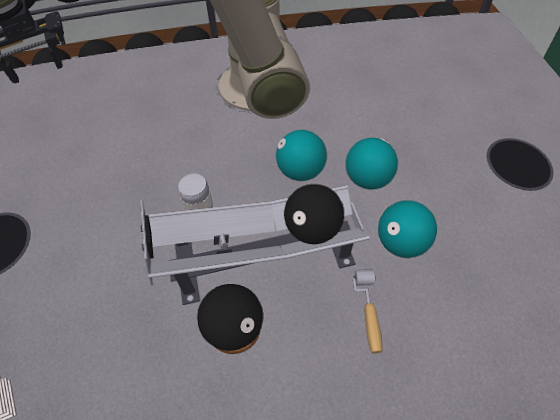

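View pics/top0.png

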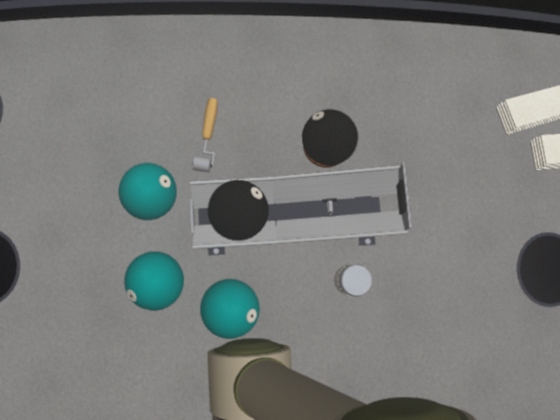

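The pictures show these balls:
- **Black ball in the gutter:** scene (314,213), top (238,210). This is the bladder, because it lies in the level part of the gutter.
- **Black ball on the wooden ring:** scene (230,318), top (330,137). This is the spare.
- **Three turquoise balls:** look-alikes, to be left alone.

The stop is at top (405,200) and the dog at top (331,207), so the slope climbs towards world -y.

Run:
```python
from h import *
from scipy.optimize import least_squares
np.set_printoptions(precision=4,suppress=True)
F={}
for n,(u,v) in dict(scene=(314,213),top=(238,210)).items():
    f=grab(n);F[n]=f;c=cloud(f)
    m=np.zeros(c.shape[:2],np.uint8);cv2.circle(m,(u,v),22,1,-1)
    p=c[m>0]; r=least_squares(lambda q:np.linalg.norm(p-q[:3],axis=1)-.06,[*p.mean(0)[:2],.1],loss='soft_l1',f_scale=.002)
    print(n,'ball',r.x,'rms',np.sqrt(np.mean(r.fun**2)))
f=F['top'];c=cloud(f)
# top pixel picks: rim corners, dog, stop
for nm,(u,v) in dict(rimNE=(401,167),rimNW=(193,184),rimSW=(195,245),rimSE=(407,232),dog=(331,203),stopmid=(404,198),foot1=(216,251),foot2=(367,241),tin=(357,280)).items():
    w=c[v-2:v+3,u-2:u+3].reshape(-1,3); print(nm,w[w[:,2].argmax()],np.median(w,0))
im=f['pixels'][150:265,180:420];g=F['scene']['pixels'][175:310,130:380]
a=cv2.resize(im,(750,359),interpolation=cv2.INTER_CUBIC);b=cv2.resize(g,(444,240),interpolation=cv2.INTER_CUBIC)
o=np.zeros((600,750,3),np.uint8);o[:359]=a;o[360:600,:444]=b;cv2.imwrite('pics/c1.png',o[...,::-1])
# rim points: cloud in area, high z profile in both views merged
P=np.vstack([cloud(F[n]).reshape(-1,3) for n in F]); np.save('pics/P.npy',P)
```

```text
scene ball [0.5392 0.0409 0.1053] rms 0.04375510576391582
top ball [0.5406 0.0424 0.103 ] rms 0.06801406143784271
rimNE [ 0.6162 -0.2658  0.1817] [ 0.618  -0.2701  0.1562]
rimNW [0.5972 0.1325 0.0835] [0.5959 0.135  0.0787]
rimSW [0.4682 0.1269 0.0837] [0.4725 0.1282 0.0773]
rimSE [ 0.4998 -0.2831  0.1318] [ 0.5036 -0.3296 -0.002 ]
dog [ 0.5537 -0.1438  0.0895] [ 0.5602 -0.1443  0.0854]
stopmid [ 0.5563 -0.2695  0.1802] [ 0.5552 -0.2674  0.174 ]
foot1 [0.4661 0.0898 0.0103] [0.4641 0.0922 0.0073]
foot2 [ 0.4826 -0.2393  0.0089] [ 0.4872 -0.2355  0.0064]
tin [ 0.4061 -0.1946  0.087 ] [ 0.404  -0.1953  0.0834]
```

View pics/c1.png

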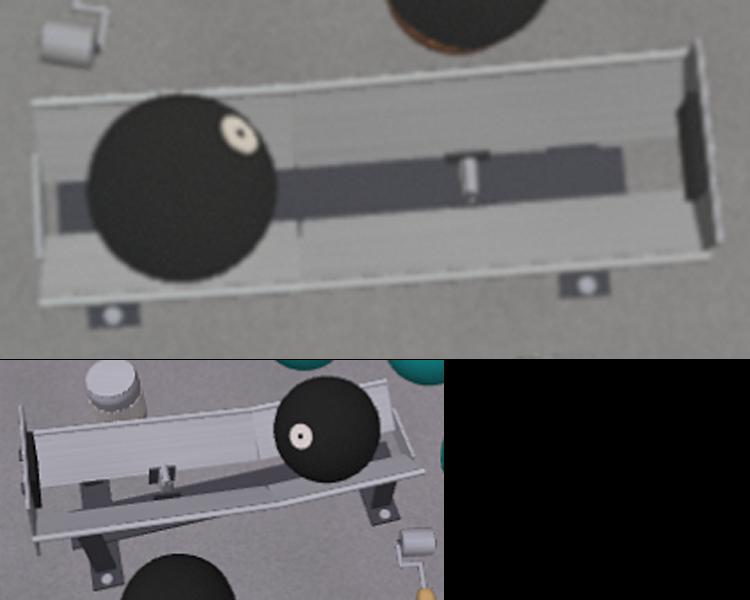

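The crop confirms it: the black ball with the white valve patch is in the level part, the dog stands at crop (470,175) and the black stop pad is at the right end. Next I fit the gutter pose.

Run:
```python
from h import *
from scipy.optimize import least_squares
np.set_printoptions(precision=4,suppress=True)
P=np.load('pics/P.npy'); P=P[(P[:,2]>.03)&(P[:,0]>.4)&(P[:,0]<.7)&(P[:,1]>-.35)&(P[:,1]<.2)]
B=np.array([.54,.0416,.104]); 
Q=P[np.linalg.norm(P-B,axis=1)>.068]
def loc(q,X):
    d=X[:,:2]-q[:2];c,s=np.cos(q[2]),np.sin(q[2]);return d@[c,s],d@[-s,c],X[:,2]
q=np.array([.545,-.07,-1.53])
def zs(x,y): return .105-.063+(abs(y)-.018)*np.tan(np.radians(40))+np.maximum(x+.04,0)*np.tan(np.radians(10))
for tol in(.02,.012,.008,.006):
    x,y,z=loc(q,Q); m=(abs(x)<.19)&(abs(y)>.022)&(abs(y)<.058)&(abs(z-zs(x,y))<tol); S=Q[m]
    def res(p):
        x,y,z=loc(p,S); return z-zs(x,y)-p[3]
    r=least_squares(res,[*q,0],loss='soft_l1',f_scale=.002); q=r.x[:3]
print('pose',r.x,m.sum(),r.fun.std())
c,s=np.cos(q[2]),np.sin(q[2]); print('dir',c,s)
x,y,z=loc(q,Q)
m=(abs(y)<.028)&(z>.13)&(z<.172)&(x>.1); print('stop face x pct',np.percentile(x[m],[2,10,50,90]),m.sum())
m=(abs(y)<.03)&(z>.05)&(x<-.19); print('lip x',np.percentile(x[m],[5,50,95]),z[m].max(),m.sum())
m=(abs(y)<.01)&(z>.075)&(abs(x-.06)<.05); print('dog',x[m].mean(),y[m].mean(),z[m].max(),m.sum())
print('ball loc',loc(q,B[None]));
```

```text
pose [ 0.5478 -0.0729 -1.5012 -0.0008] 9437 0.0019032003454330614
dir 0.06958687567922675 -0.9975758952246209
stop face x pct [0.1907 0.1912 0.1946 0.2101] 166
lip x [-0.2712 -0.2551 -0.2047] 0.10519746957784981 364
dog 0.07017257248770904 0.0006810729418461406 0.09196285531482118 102
ball loc (array([-0.1148]), array([0.0002]), array([0.104]))
```

```bash
cat >> h.py <<'E'
from scipy.spatial.transform import Rotation as R
G=np.array([.5478,-.0729]);yaw=-1.5012;d=np.array([np.cos(yaw),np.sin(yaw),0]);T=np.radians(10)
def line(s): # point on ball-centre line, s from slope_foot
    p=np.array([*G,.105])-.04*d
    return p+(s*d if s<0 else s*(np.cos(T)*d+np.sin(T)*np.array([0,0,1])))
def cur():
    st=readout.get_state();w,x,y,z=st['eef_rot'];return np.array(st['position']),R.from_quat([x,y,z,w]),st
def want(sg,tilt=T):
    xt=np.sin(tilt)*d-np.cos(tilt)*np.array([0,0,1]); zt=sg*(np.cos(tilt)*d+np.sin(tilt)*np.array([0,0,1]))
    return R.from_matrix(np.c_[xt,np.cross(zt,xt),zt])
def rel(p,Rw=None):
    p0,R0,st=cur(); return R0.inv().apply(p-p0).round(4),(R0.inv()*(Rw or R0)).as_rotvec(degrees=True).round(2)
E
python3 - <<'E'
from h import *
np.set_printoptions(precision=4,suppress=True)
p0,R0,st=cur();print(R0.as_matrix())
x=np.array([0,0,1])
pre=line(-.0748-.089); 
for sg in(1,-1):
    Rw=want(sg);t=pre-.010*x; print(sg,Rw.as_matrix()[:,0],t,rel(t,Rw),rel(t+.15*x,Rw))
    print(rel(np.array([.45,-.15,.25]),Rw))
E
```

```text
[[-0.      0.2732 -0.9619]
 [ 0.0008 -0.9619 -0.2732]
 [-1.     -0.0008 -0.0002]]
1 [ 0.0121 -0.1732 -0.9848] [0.5336 0.1304 0.095 ] (array([ 0.1439, -0.5044, -0.5489]), array([-77.92,  -8.44,   6.85])) (array([-0.0061, -0.5045, -0.5489]), array([-77.92,  -8.44,   6.85]))
(array([-0.0114, -0.2576, -0.3919]), array([-77.92,  -8.44,   6.85]))
-1 [ 0.0121 -0.1732 -0.9848] [0.5336 0.1304 0.095 ] (array([ 0.1439, -0.5044, -0.5489]), array([101.58,   7.25,   8.93])) (array([-0.0061, -0.5045, -0.5489]), array([101.58,   7.25,   8.93]))
(array([-0.0114, -0.2576, -0.3919]), array([101.58,   7.25,   8.93]))
```

>>> apply_moves:
  increments:
    - {"delta_pos":[-0.01,-0.03,-0.034],"rot":[-4.9,-0.5,0.4],"gripper":1}
    - {"delta_pos":[-0.01,-0.063,-0.068],"rot":[-9.7,-1,0.9],"gripper":1}
    - {"delta_pos":[-0.01,-0.094,-0.103],"rot":[-14.6,-1.6,1.3],"gripper":1}
    - {"delta_pos":[-0.01,-0.126,-0.137],"rot":[-19.5,-2.1,1.7],"gripper":1}
    - {"delta_pos":[-0.01,-0.158,-0.171],"rot":[-24.3,-2.6,2.1],"gripper":1}
    - {"delta_pos":[-0.01,-0.189,-0.206],"rot":[-29.2,-3.2,2.6],"gripper":1}
    - {"delta_pos":[-0.01,-0.221,-0.24],"rot":[-34.1,-3.7,3],"gripper":1}
    - {"delta_pos":[-0.01,-0.252,-0.274],"rot":[-39,-4.2,3.4],"gripper":1}
    - {"delta_pos":[-0.01,-0.284,-0.309],"rot":[-43.8,-4.7,3.9],"gripper":1}
    - {"delta_pos":[-0.01,-0.315,-0.343],"rot":[-48.7,-5.3,4.3],"gripper":1}
    - {"delta_pos":[-0.01,-0.347,-0.377],"rot":[-53.6,-5.8,4.7],"gripper":1}
    - {"delta_pos":[-0.01,-0.378,-0.412],"rot":[-58.4,-6.3,5.1],"gripper":1}
    - {"delta_pos":[-0.01,-0.41,-0.446],"rot":[-63.3,-6.9,5.6],"gripper":1}
    - {"delta_pos":[-0.01,-0.441,-0.48],"rot":[-68.2,-7.4,6],"gripper":1}
    - {"delta_pos":[-0.01,-0.473,-0.515],"rot":[-73,-7.9,6.4],"gripper":1}
    - {"delta_pos":[-0.008,-0.5045,-0.549],"rot":[-77.9,-8.4,6.9],"gripper":1}
    - {"delta_pos":[-0.006,-0.5045,-0.549],"rot":[-77.9,-8.4,6.9],"gripper":1}
    - {"delta_pos":[-0.006,-0.5045,-0.549],"rot":[-77.9,-8.4,6.9],"gripper":1}
    - {"delta_pos":[-0.006,-0.5045,-0.549],"rot":[-77.9,-8.4,6.9],"gripper":1}
    - {"delta_pos":[-0.006,-0.5045,-0.549],"rot":[-77.9,-8.4,6.9],"gripper":1}
  newtons: 10

```text
t: 1.87
position: [0.5338, 0.1316, 0.2438]
eef_rot: [0.561, 0.438, 0.471, -0.522]
wrist_force: [-0.8, -0.6, 0.8]
gripper_width: 0.0003
```

Run:
```python
from h import *
np.set_printoptions(precision=4,suppress=True)
p0,R0,st=cur();print(p0,np.array(st['q']),st['gripper_width'],st['wrist_force'])
z=np.array([0,0,1]);b=line(-.0748-.089)-.010*z
for h in(.08,.03,0):print(h,rel(b+h*z,want(1)))
f=grab('scene');save(f,'s1.png')
```

```text
[0.5338 0.1316 0.2438] [ 0.1082  0.3868  1.3909 -0.1782  1.374   0.072 ] 0.0003445986991453445 [-0.8421 -0.5999  0.7689]
0.08 (array([ 0.068 , -0.0002, -0.0108]), array([0.14, 0.02, 0.01]))
0.03 (array([ 0.1172, -0.0002, -0.0195]), array([0.14, 0.02, 0.01]))
0 (array([ 0.1468, -0.0001, -0.0247]), array([0.14, 0.02, 0.01]))
```

View pics/s1.png

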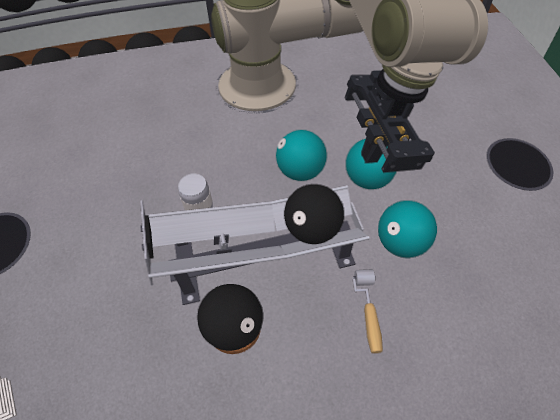

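>>> apply_moves:
  increments:
    - {"delta_pos":[0.02,0,-0.0035],"rot":[0,0,0],"gripper":1}
    - {"delta_pos":[0.04,0,-0.007],"rot":[0,0,0],"gripper":1}
    - {"delta_pos":[0.06,0,-0.0105],"rot":[0,0,0],"gripper":1}
    - {"delta_pos":[0.08,0,-0.0135],"rot":[0,0,0],"gripper":1}
    - {"delta_pos":[0.1,0,-0.017],"rot":[0,0,0],"gripper":1}
    - {"delta_pos":[0.107,0,-0.018],"rot":[0,0,0],"gripper":1}
    - {"delta_pos":[0.107,0,-0.018],"rot":[0,0,0],"gripper":1}

```text
t: 2.5
position: [0.5326, 0.1284, 0.1349]
eef_rot: [0.56, 0.438, 0.47, -0.524]
wrist_force: [0.9, 0.1, -0.9]
gripper_width: 0.0008
```

Run:
```python
from h import *
np.set_printoptions(precision=4,suppress=True)
p0,R0,st=cur();print(p0,st['wrist_force'])
z=np.array([0,0,1]);b=line(-.0748-.089)-.010*z
print(rel(b,want(1)))
o=np.zeros((480,760,3),np.uint8)
for i,(n,(u,v)) in enumerate(dict(scene=(360,180),top=(205,210)).items()):
    f=grab(n);print(n,proj(f,p0)); a=f['pixels'][v-120:v+120,u-95:u+95];o[:,i*380:i*380+380]=cv2.resize(a,(380,480),interpolation=cv2.INTER_CUBIC)
cv2.imwrite('pics/s2.png',o[...,::-1])
```

```text
[0.5326 0.1284 0.1349] [ 0.921   0.1323 -0.8923]
(array([ 0.039 ,  0.0013, -0.0089]), array([-0.02,  0.04,  0.17]))
scene [[357.3793 195.226 ]]
top [[191.3222 211.3461]]
```

View pics/s2.png

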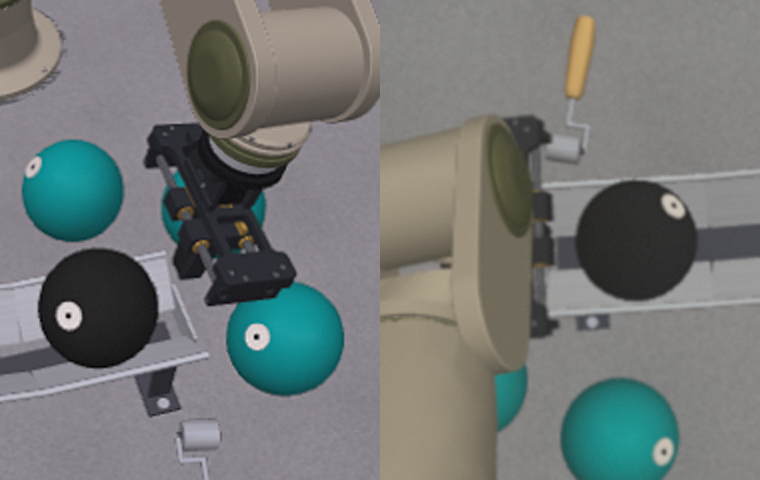

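>>> apply_moves:
  increments:
    - {"delta_pos":[0.015,0.001,-0.004],"rot":[0,0,0],"gripper":1}
    - {"delta_pos":[0.03,0.001,-0.007],"rot":[0,0,0],"gripper":1}
    - {"delta_pos":[0.039,0.001,-0.009],"rot":[0,0,0],"gripper":1}
    - {"delta_pos":[0.039,0.001,-0.009],"rot":[0,0,0],"gripper":1}
    - {"delta_pos":[0.039,0.001,-0.009],"rot":[0,0,0],"gripper":1}
    - {"delta_pos":[0.039,0.001,-0.009],"rot":[0,0,0],"gripper":1}

```text
t: 3.1
position: [0.5353, 0.1311, 0.0983]
eef_rot: [0.561, 0.439, 0.469, -0.522]
wrist_force: [-0.1, -0.6, 1.1]
gripper_width: 0.0006
```

```bash
cat >> h.py <<'E'
def ball(n,guess):
    f=grab(n);u,v=proj(f,guess)[0].astype(int);c=cloud(f);w=35
    p=c[v-w:v+w,u-w:u+w].reshape(-1,3);rgb=f['pixels'][v-w:v+w,u-w:u+w].reshape(-1,3)
    p=p[(rgb.max(1)<60)&(p[:,2]>guess[2]-.02)&(np.linalg.norm(p-guess,axis=1)<.085)]
    from scipy.optimize import least_squares
    r=least_squares(lambda q:np.linalg.norm(p-q,axis=1)-.06,guess,loss='soft_l1',f_scale=.002);return r.x,len(p)
def sof(p): # s of a point
    l=(p[:2]-G)@d[:2]+.04; return l if l<0 else l/np.cos(T)
E
python3 - <<'E'
from h import *
np.set_printoptions(precision=4,suppress=True)
p0,R0,st=cur();print(p0,st['wrist_force'],'tool s',sof(p0))
for n in('scene','top'):
    b,k=ball(n,line(-.075));print(b,k,sof(b))
print(rel(line(0)+(want(1).apply([.010,0,-.069])),want(1)),rel(line(.05)+(want(1).apply([.010,0,-.069])),want(1)))
E
```

```text
[0.5353 0.1311 0.0983] [-0.1346 -0.5706  1.0882] tool s -0.16439076220514967
[0.5391 0.0416 0.1051] 2590 -0.07481541772999142
[0.5405 0.0426 0.103 ] 2640 -0.07576738895736829
(array([ 0.0318, -0.0016,  0.0941]), array([-0.04,  0.03, -0.17])) (array([ 0.0318, -0.0016,  0.1441]), array([-0.04,  0.03, -0.17]))
```

>>> apply_moves:
  increments:
    - {"delta_pos":[0.006,0,0.003],"rot":[0,0,0],"gripper":1}
    - {"delta_pos":[0.012,-0.001,0.006],"rot":[0,0,0],"gripper":1}
    - {"delta_pos":[0.017,-0.001,0.009],"rot":[0,0,0],"gripper":1}
    - {"delta_pos":[0.0175,-0.001,0.012],"rot":[0,0,0],"gripper":1}
    - {"delta_pos":[0.018,-0.001,0.015],"rot":[0,0,0],"gripper":1}
    - {"delta_pos":[0.0185,-0.001,0.018],"rot":[0,0,0],"gripper":1}
    - {"delta_pos":[0.019,-0.001,0.021],"rot":[0,0,0],"gripper":1}
    - {"delta_pos":[0.0195,-0.001,0.024],"rot":[0,0,0],"gripper":1}
    - {"delta_pos":[0.02,-0.001,0.027],"rot":[0,0,0],"gripper":1}
    - {"delta_pos":[0.0205,-0.001,0.03],"rot":[0,0,0],"gripper":1}
    - {"delta_pos":[0.021,-0.001,0.034],"rot":[0,0,0],"gripper":1}
    - {"delta_pos":[0.022,-0.001,0.038],"rot":[0,0,0],"gripper":1}
    - {"delta_pos":[0.0225,-0.001,0.042],"rot":[0,0,0],"gripper":1}
    - {"delta_pos":[0.023,-0.001,0.046],"rot":[0,0,0],"gripper":1}
    - {"delta_pos":[0.024,-0.001,0.05],"rot":[0,0,0],"gripper":1}
    - {"delta_pos":[0.0245,-0.001,0.054],"rot":[0,0,0],"gripper":1}
    - {"delta_pos":[0.025,-0.001,0.058],"rot":[0,0,0],"gripper":1}
    - {"delta_pos":[0.026,-0.001,0.062],"rot":[0,0,0],"gripper":1}
    - {"delta_pos":[0.0265,-0.001,0.066],"rot":[0,0,0],"gripper":1}
    - {"delta_pos":[0.027,-0.001,0.07],"rot":[0,0,0],"gripper":1}

```text
t: 4.87
position: [0.5394, 0.0572, 0.0837]
eef_rot: [0.561, 0.439, 0.469, -0.522]
wrist_force: [0.5, -0.4, -0.9]
gripper_width: 0.0002
```

```bash
cat > chk.py <<'E'
from h import *
import sys
np.set_printoptions(precision=4,suppress=True)
p0,R0,st=cur();print(p0,st['t'],st['wrist_force'],'tool s',sof(p0))
g=float(sys.argv[1])
for n in('scene','top'):
    b,k=ball(n,line(g));print(n,b,k,'s',sof(b),'off',b-line(sof(b)))
for s in map(float,sys.argv[2:]): print(s,rel(line(s)+want(1).apply([.010,0,-.069]),want(1)))
E
python3 chk.py -.025 0 .07 .184
```

```text
[0.5394 0.0572 0.0837] 4.8667 [ 0.4594 -0.3517 -0.914 ] tool s -0.09037916305181082
scene [ 0.5426 -0.0093  0.1051] 2942 s -0.02377471640398488 off [-0.0008 -0.0001  0.0001]
top [ 0.5441 -0.0108  0.1029] 2678 s -0.022195546789946972 off [ 0.0006  0.     -0.0021]
0.0 (array([ 0.0047, -0.0007,  0.0235]), array([-0.07,  0.03, -0.16]))
0.07 (array([ 0.0048, -0.0006,  0.0935]), array([-0.07,  0.03, -0.16]))
0.184 (array([ 0.0048, -0.0004,  0.2075]), array([-0.07,  0.03, -0.16]))
```

>>> apply_moves:
  increments:
    - {"delta_pos":[0.001,0,0.004],"rot":[0,0,0],"gripper":1}
    - {"delta_pos":[0.0015,0,0.008],"rot":[0,0,0],"gripper":1}
    - {"delta_pos":[0.002,0,0.012],"rot":[0,0,0],"gripper":1}
    - {"delta_pos":[0.003,0,0.016],"rot":[0,0,0],"gripper":1}
    - {"delta_pos":[0.004,-0.0005,0.02],"rot":[0,0,0],"gripper":1}
    - {"delta_pos":[0.0045,-0.0005,0.024],"rot":[0,0,0],"gripper":1}
    - {"delta_pos":[0.0045,-0.0005,0.028],"rot":[0,0,0],"gripper":1}
    - {"delta_pos":[0.0045,-0.0005,0.032],"rot":[0,0,0],"gripper":1}
    - {"delta_pos":[0.0045,-0.0005,0.036],"rot":[0,0,0],"gripper":1}
    - {"delta_pos":[0.0045,-0.0005,0.04],"rot":[0,0,0],"gripper":1}
    - {"delta_pos":[0.0045,-0.0005,0.044],"rot":[0,0,0],"gripper":1}
    - {"delta_pos":[0.0045,-0.0005,0.048],"rot":[0,0,0],"gripper":1}
    - {"delta_pos":[0.0045,-0.0005,0.052],"rot":[0,0,0],"gripper":1}
    - {"delta_pos":[0.0045,-0.0005,0.056],"rot":[0,0,0],"gripper":1}
    - {"delta_pos":[0.0045,-0.0005,0.06],"rot":[0,0,0],"gripper":1}
    - {"delta_pos":[0.0045,-0.0005,0.064],"rot":[0,0,0],"gripper":1}
    - {"delta_pos":[0.0045,-0.0005,0.068],"rot":[0,0,0],"gripper":1}
    - {"delta_pos":[0.0045,-0.0005,0.072],"rot":[0,0,0],"gripper":1}
    - {"delta_pos":[0.0045,-0.0005,0.076],"rot":[0,0,0],"gripper":1}
    - {"delta_pos":[0.0045,-0.0005,0.08],"rot":[0,0,0],"gripper":1}

```text
t: 6.63
position: [0.5444, -0.0227, 0.0933]
eef_rot: [0.561, 0.439, 0.469, -0.522]
wrist_force: [0.6, 1.2, -0.3]
gripper_width: 0.0007
```

```bash
python3 chk.py .055 .07 .12 .184
```

```text
[ 0.5444 -0.0227  0.0933] 6.6333 [ 0.5691  1.2377 -0.3324] tool s -0.010285513337235284
scene [ 0.548  -0.0891  0.116 ] 3028 s 0.057009424069696876 off [-0.0009 -0.0001  0.0011]
top [ 0.5493 -0.0888  0.1139] 2223 s 0.05679219299075606 off [ 0.0004  0.     -0.001 ]
0.07 (array([ 0.0003, -0.0001,  0.0129]), array([-0.11,  0.04, -0.17]))
0.12 (array([0.0003, 0.    , 0.0629]), array([-0.11,  0.04, -0.17]))
0.184 (array([0.0004, 0.0001, 0.1269]), array([-0.11,  0.04, -0.17]))
```

>>> apply_moves:
  increments:
    - {"delta_pos":[0,0,0.004],"rot":[0,0,0],"gripper":1}
    - {"delta_pos":[0,0,0.008],"rot":[0,0,0],"gripper":1}
    - {"delta_pos":[0,0,0.012],"rot":[0,0,0],"gripper":1}
    - {"delta_pos":[0,0,0.016],"rot":[0,0,0],"gripper":1}
    - {"delta_pos":[0,0,0.02],"rot":[0,0,0],"gripper":1}
    - {"delta_pos":[0,0,0.024],"rot":[0,0,0],"gripper":1}
    - {"delta_pos":[0,0,0.028],"rot":[0,0,0],"gripper":1}
    - {"delta_pos":[0,0,0.032],"rot":[0,0,0],"gripper":1}
    - {"delta_pos":[0,0,0.036],"rot":[0,0,0],"gripper":1}
    - {"delta_pos":[0,0,0.04],"rot":[0,0,0],"gripper":1}
    - {"delta_pos":[0,0,0.044],"rot":[0,0,0],"gripper":1}
    - {"delta_pos":[0,0,0.048],"rot":[0,0,0],"gripper":1}
    - {"delta_pos":[0,0,0.052],"rot":[0,0,0],"gripper":1}
    - {"delta_pos":[0,0,0.056],"rot":[0,0,0],"gripper":1}
    - {"delta_pos":[0,0,0.06],"rot":[0,0,0],"gripper":1}
    - {"delta_pos":[0,0,0.064],"rot":[0,0,0],"gripper":1}
    - {"delta_pos":[0,0,0.068],"rot":[0,0,0],"gripper":1}
    - {"delta_pos":[0,0,0.072],"rot":[0,0,0],"gripper":1}
    - {"delta_pos":[0,0,0.076],"rot":[0,0,0],"gripper":1}
    - {"delta_pos":[0,0,0.08],"rot":[0,0,0],"gripper":1}

```text
t: 8.4
position: [0.5498, -0.102, 0.1073]
eef_rot: [0.561, 0.439, 0.469, -0.522]
wrist_force: [0.2, 0.8, -0.2]
gripper_width: 0.0007
```

```bash
python3 chk.py .135 .177 .184
```

```text
[ 0.5498 -0.102   0.1073] 8.4 [ 0.1781  0.8066 -0.1653] tool s 0.07022173074348038
scene [ 0.5536 -0.1692  0.1301] 3102 s 0.13853482601532008 off [-0.0009 -0.0001  0.0011]
top [ 0.5549 -0.1685  0.1282] 1571 s 0.1379963848597457 off [ 0.0005  0.     -0.0008]
0.177 (array([0.0003, 0.0001, 0.0392]), array([-0.14,  0.06, -0.17]))
0.184 (array([0.0003, 0.0002, 0.0462]), array([-0.14,  0.06, -0.17]))
```

>>> apply_moves:
  increments:
    - {"delta_pos":[0,0,0.003],"rot":[0,0,0],"gripper":1}
    - {"delta_pos":[0,0,0.006],"rot":[0,0,0],"gripper":1}
    - {"delta_pos":[0,0,0.009],"rot":[0,0,0],"gripper":1}
    - {"delta_pos":[0,0,0.012],"rot":[0,0,0],"gripper":1}
    - {"delta_pos":[0,0,0.015],"rot":[0,0,0],"gripper":1}
    - {"delta_pos":[0,0,0.018],"rot":[0,0,0],"gripper":1}
    - {"delta_pos":[0,0,0.021],"rot":[0,0,0],"gripper":1}
    - {"delta_pos":[0,0,0.024],"rot":[0,0,0],"gripper":1}
    - {"delta_pos":[0,0,0.026],"rot":[0,0,0],"gripper":1}
    - {"delta_pos":[0,0,0.028],"rot":[0,0,0],"gripper":1}
    - {"delta_pos":[0,0,0.03],"rot":[0,0,0],"gripper":1}
    - {"delta_pos":[0,0,0.032],"rot":[0,0,0],"gripper":1}
    - {"delta_pos":[0,0,0.034],"rot":[0,0,0],"gripper":1}
    - {"delta_pos":[0,0,0.036],"rot":[0,0,0],"gripper":1}
    - {"delta_pos":[0,0,0.038],"rot":[0,0,0],"gripper":1}
    - {"delta_pos":[0,0,0.04],"rot":[0,0,0],"gripper":1}
    - {"delta_pos":[0,0,0.041],"rot":[0,0,0],"gripper":1}
    - {"delta_pos":[0,0,0.042],"rot":[0,0,0],"gripper":1}
    - {"delta_pos":[0,0,0.043],"rot":[0,0,0],"gripper":1}
    - {"delta_pos":[0,0,0.043],"rot":[0,0,0],"gripper":1}

```text
t: 10.17
position: [0.5524, -0.1427, 0.1144]
eef_rot: [0.56, 0.44, 0.47, -0.522]
wrist_force: [-0.0, 11.6, -0.6]
gripper_width: 0.0004
```

```bash
python3 chk.py .18 .184
python3 - <<'E'
from h import *
f=grab('scene');a=f['pixels'][160:300,120:330];cv2.imwrite('pics/s3.png',cv2.resize(a,(780,520),interpolation=cv2.INTER_CUBIC)[...,::-1])
E
```

```text
[ 0.5524 -0.1427  0.1144] 10.1667 [-0.0469 11.5752 -0.6195] tool s 0.11163807818907126
scene [ 0.5564 -0.2099  0.1369] 3129 s 0.17999744582109334 off [-0.0009 -0.0001  0.0007]
top [ 0.5575 -0.21    0.1342] 1245 s 0.18015257094758227 off [ 0.0001  0.     -0.0021]
0.184 (array([0.0002, 0.0002, 0.0051]), array([-0.12, -0.13, -0.14]))
```

View pics/s3.png

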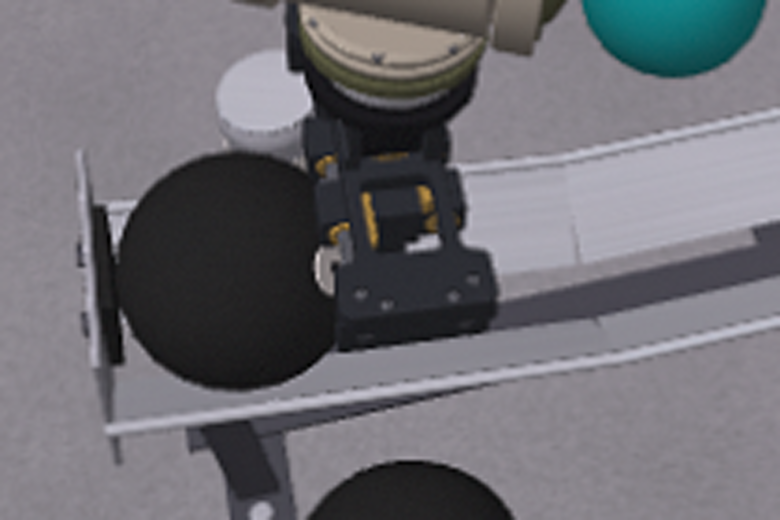

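The ball is against the stop pad at crop (115,280), with 11.6 N on the wrist. Now I back off slowly so that the ball settles on the dog.

>>> apply_moves:
  increments:
    - {"delta_pos":[0,0,0],"rot":[0,0,0],"gripper":1}
    - {"delta_pos":[0,0,-0.001],"rot":[0,0,0],"gripper":1}
    - {"delta_pos":[0,0,-0.002],"rot":[0,0,0],"gripper":1}
    - {"delta_pos":[0,0,-0.003],"rot":[0,0,0],"gripper":1}
    - {"delta_pos":[0,0,-0.005],"rot":[0,0,0],"gripper":1}
    - {"delta_pos":[0,0,-0.007],"rot":[0,0,0],"gripper":1}
    - {"delta_pos":[0,0,-0.009],"rot":[0,0,0],"gripper":1}
    - {"delta_pos":[0,0,-0.011],"rot":[0,0,0],"gripper":1}
    - {"delta_pos":[0,0,-0.013],"rot":[0,0,0],"gripper":1}
    - {"delta_pos":[0,0,-0.015],"rot":[0,0,0],"gripper":1}
    - {"delta_pos":[0,0,-0.017],"rot":[0,0,0],"gripper":1}
    - {"delta_pos":[0,0,-0.019],"rot":[0,0,0],"gripper":1}
    - {"delta_pos":[0,0,-0.021],"rot":[0,0,0],"gripper":1}
    - {"delta_pos":[0,0,-0.023],"rot":[0,0,0],"gripper":1}
    - {"delta_pos":[0,0,-0.025],"rot":[0,0,0],"gripper":1}
    - {"delta_pos":[0,0,-0.027],"rot":[0,0,0],"gripper":1}
    - {"delta_pos":[0,0,-0.029],"rot":[0,0,0],"gripper":1}
    - {"delta_pos":[0,0,-0.032],"rot":[0,0,0],"gripper":1}
    - {"delta_pos":[0,0,-0.035],"rot":[0,0,0],"gripper":1}
    - {"delta_pos":[0,0,-0.038],"rot":[0,0,0],"gripper":1}

```text
t: 11.98
position: [0.5499, -0.105, 0.1079]
eef_rot: [0.56, 0.44, 0.47, -0.522]
wrist_force: [0.9, -0.5, -0.4]
gripper_width: 0.0003
```

```bash
python3 chk.py .16 .12
```

```text
[ 0.5499 -0.105   0.1079] 11.9833 [ 0.9144 -0.4772 -0.4166] tool s 0.0733026199204987
scene [ 0.5547 -0.1856  0.1328] 3168 s 0.1552210869928572 off [-0.0009 -0.0001  0.0009]
top [ 0.5559 -0.1838  0.1306] 1906 s 0.15357030182963488 off [ 0.0004  0.     -0.0011]
0.12 (array([ 0.0003,  0.0001, -0.0204]), array([-0.09, -0.13, -0.13]))
```

The ball rolled back about 25 mm from the stop and the fingers are now clear of it, so the dog is holding it. I take the hand away back and up.

>>> apply_moves:
  increments:
    - {"delta_pos":[0,0,-0.01],"rot":[0,0,0],"gripper":1}
    - {"delta_pos":[-0.005,0,-0.02],"rot":[0,0,0],"gripper":1}
    - {"delta_pos":[-0.015,0,-0.03],"rot":[0,0,0],"gripper":1}
    - {"delta_pos":[-0.03,0,-0.035],"rot":[0,0,0],"gripper":1}
    - {"delta_pos":[-0.05,0,-0.04],"rot":[0,0,0],"gripper":1}
    - {"delta_pos":[-0.07,0,-0.05],"rot":[0,0,0],"gripper":1}
    - {"delta_pos":[-0.09,0,-0.07],"rot":[0,0,0],"gripper":1}
    - {"delta_pos":[-0.11,0,-0.09],"rot":[0,0,0],"gripper":1}
    - {"delta_pos":[-0.13,0,-0.11],"rot":[0,0,0],"gripper":1}
    - {"delta_pos":[-0.15,0,-0.13],"rot":[0,0,0],"gripper":1}
    - {"delta_pos":[-0.16,0,-0.14],"rot":[0,0,0],"gripper":1}
    - {"delta_pos":[-0.16,0,-0.14],"rot":[0,0,0],"gripper":1}
    - {"delta_pos":[-0.16,0,-0.14],"rot":[0,0,0],"gripper":1}
    - {"delta_pos":[-0.16,0,-0.14],"rot":[0,0,0],"gripper":1}
    - {"delta_pos":[-0.16,0,-0.14],"rot":[0,0,0],"gripper":1}

```text
t: 13.33
position: [0.538, 0.0591, 0.2405]
eef_rot: [0.559, 0.44, 0.47, -0.523]
wrist_force: [0.9, 0.1, 0.5]
gripper_width: 0.0005
```

```bash
python3 chk.py .155
python3 - <<'E'
from h import *
o=np.zeros((420,800,3),np.uint8)
for i,n in enumerate(('scene','top')): o[:,i*400:i*400+400]=grab(n)['pixels'][:,(60,100)[i]:(460,500)[i]]
cv2.imwrite('pics/s4.png',o[...,::-1])
E
```

```text
[0.538  0.0591 0.2405] 13.3333 [0.9455 0.0803 0.5053] tool s -0.09237246804482296
scene [ 0.5548 -0.1855  0.1328] 3163 s 0.15516724423271078 off [-0.0009 -0.0001  0.0008]
top [ 0.5559 -0.1843  0.1304] 2841 s 0.15398712400610914 off [ 0.0003  0.     -0.0013]
```

View pics/s4.png

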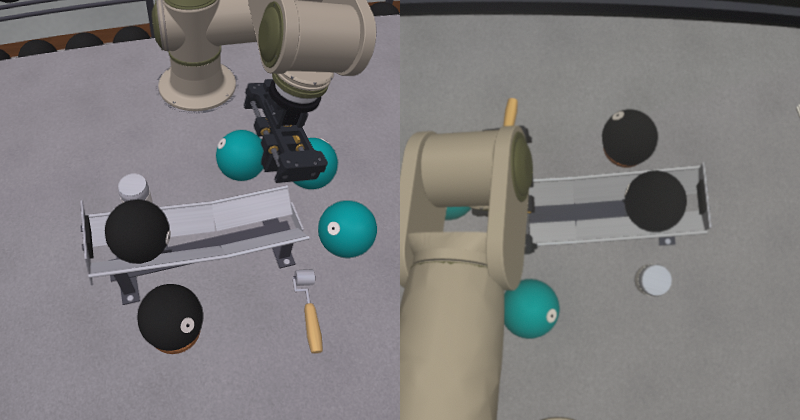

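The ball is parked at scene crop (137,231) and top crop (655,200), and it did not move between the last two measurements. The other things are where they were and the hand is clear, so I hand the job in.

```bash
python3 -c "
from cell import ticket;print(ticket.sign_off())"
```

```text
the job is handed in; nothing more can be done
None
```

The bladder is parked between the dog and the end stop, and the job was handed in after about 13.4 s of robot time. I pushed it up the gutter with the closed fingertips until it pressed on the stop pad, at about 11.6 N. Then I backed the fingers off slowly so it rolled back onto the dog, and took the hand away.

- **Parking:** the ball's centre lies about 154–155 mm up the slope, about 25 mm back from where it touched the stop. It stayed within 0.5 mm over the last 1.3 s with nothing touching it. I could not see the raised dog under the ball, so I judge that it sprang up from the ball staying there.
- **Small disagreement:** the ball touched the stop at 180 mm by my measurement, where the text says 184. It rests about 5 mm below the expected 160 mm. Both fit one error of about 4–5 mm in my estimate along the gutter.
- **Other things:** in the last pictures the spare bladder, the tin, the roller and the turquoise balls look where they were. I checked this by eye only; the arm partly hid the roller and two of the turquoise balls in the top view.

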